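# Isolate the bench power unit: unbolt and pull the service plug

### The arm

A 6-joint arm with a two-finger parallel gripper is mounted at the origin on the work surface. World frame = base frame: x ahead of the robot, y to its left, z up, the work surface at z = 0. Lengths are in mm, angles in rad, forces in N, time in s.
With the tool pointing down it reaches from about 275 to 725 mm from the base axis. Payload 5.6 kg.
Tool frame: the origin (TCP) lies at the very end of the fingers, on their centre line; the grasp point (between the pads) lies 19 mm behind it (manip.tcp_to_grasp is the distance from the TCP to the grasp point, in mm); z points along the fingers, y is the direction in which the jaws open and shut (so a half turn about z gives the same grasp; the last joint's range is limited). The gripper opens to 85 mm and grips with 20 to 120 N. Pads are 22 mm wide; open, the fingers measure 114 mm over their backs; the gripper's body (76 mm by 85 mm) begins 54 mm behind the grasp point. The pads swing forward as they close: fully open they stand 13 mm farther back than shut.
Start: joints at [-0.84, 0.255, 0.108, 0, -1.424, -0.285], TCP at [237.167, -496.231, 231.283] pointing down, gripper open.
Joint ranges: [-2.95, 2.95], [-1.21, 1.97], [-1.09, 1.5], [-2.87, 1.71], [-2.94, -0.07], [-3.05, 3.05]. Speed limits (rad/s): [2.57, 2.57, 3.14, 3.14, 3.14, 3.14].

### API

Orientations are given as a rotation vector (axis times angle).
In Python, from workcell import manip, optics gives the robot as it stands.
- The arm moves only by the shell command python3 -m handwheel 'ROWS' [FORCE]. ROWS is text: rows parted by semicolons, each of 7 numbers parted by spaces: the finger opening in m, from 0 to 0.0854, then the shift along the tool's x, y, z in m, then the turn, a rotation vector about the tool's x, y, z in degrees. In form: claw x y z wx wy wz; .... A call has 1 to 5 rows; each row is the pose to reach, as a shift and turn from the pose commanded when the call began, along the tool's axes at that moment; what a row does not reach only later rows make up. A row lasts 1/8 s, in which the tool goes at most 62.5 mm and 10.7 degrees, less where a joint would pass 70% of its speed; a pose out of reach is approached as far as the arm can. A call with a gripper value outside its range is refused whole. The fingers move at their own pace and stop on an object; FORCE is the grip in N (left out, the last holds). Time passes only in rows, so rows that repeat a pose let the fingers close. It gives the time, the measured TCP pose, the force and the opening at its end, in the units of the state.
- manip.observe(): the state, without advancing time (a new reading comes with each control period).
- optics.capture(name): name is "scene" or "top"; returns (picture, depth): 480x640x3 uint8, red, green, blue; 480x640 float32, mm along the optical axis (not along the pixel's ray), 0 where there is no reading.
- optics.camera_info(name): a dict with "camera_matrix" (3x3 intrinsics, pixels), "k1" (the pictures are not rectified: a ray, as slopes to the right and down, at radius r is drawn at 1 + k1 r^2 times it, then the intrinsics apply), "R" (3x3) and "t" (3): a world point X has camera coordinates R X + t. Camera axes: x right, y down, z forward; pixel columns grow to the right and rows downward; lengths in mm; the calibration is good to about 2 mm. A picture is of the moment at which its call begins. camera_info takes no time and is no camera call.
- manip.sign_off(): hands the job in, once; it reports no verdict.
The state is a dict: "time_s": time; "joint_pos": joint angles; "joint_velocities": joint speeds; "joint_efforts": joint torques, N m; "ee_pos": TCP position; "tool_rot": TCP orientation; "force": force on the tool from outside, world axes, zero at the start; "torque": the same for the moment, N m; "grip_width": finger opening in mm.
Only numpy, scipy, OpenCV 4.12 (cv2) and the standard library are available. Lean on these libraries where they do the work, as an engineer would, in place of code of your own. Each camera call takes 0.05 s, during which the arm holds its last target. There are 200 camera calls.

### The job

Make the power unit safe to work on. Lift the handle of the bolt that holds the orange service plug, slide the bolt away from the plug and let the handle drop fully into the other notch; then pull the plug out of its sprung socket and stand it upright, handle up, in the yellow tray - set down, not dropped. Leave the bolt in that other notch, and leave the ear defenders, drill and drill bits where they are.

Things in the scene. Friction and masses are not known exactly. Their poses are not given: they have to be found in the camera images.
- unit: Green power unit, 200 (x) x 250 (y) x 252 mm high, fixed; origin at the middle of its underside, x level and away from its front, y along its width, z up. Its bare metal panel faces up and to -x: it rises at 30 degrees towards +x through (0, 0, 120) mm of this frame; outward direction (-0.5, 0, 0.866). Plug and bolt are on the panel.
- hood (a point): middle of the front edge of the clear plastic hood, a flat level sheet 4 mm thick over the full width of the unit, from here 127 mm back towards the unit's +x, at 250 mm height. A gripper pointing straight down at the plug hits it: come in square to the panel, the tool tilted about 30 degrees.
- socket (a point): centre of the socket's mouth on the panel, at (0, -55, 120) mm in the unit's frame; axes as the unit's. The socket goes in square to the panel, 28 mm deep. Two sprung rollers in it hold the plug: about 15 N of straight pull starts it, and after some 5 mm the resistance falls to about 2 N.
- plug_grip (a point): middle of the grip of the loose orange service plug. z axis: out of the plug, the way it is pulled (square to the panel while plugged in). Grip block 40 (x) x 24 (y) mm, from 36 mm below this point to 16 mm above it.
- plug: the same plug (0.15 to 0.28 kg), axes as plug_grip; origin at the underside of its flange (64 x 50 x 8 mm), 44 mm below plug_grip, which lies on the panel while plugged in. Below the flange a black and copper blade 44 (x) x 30 (y) mm, 26 mm long with a flat end, on which the plug can stand.
- ball (a point): centre of the red ball (18 mm) on the bolt's handle, an 8 mm stem that stands out level to the unit's -x from the bolt rod; ball 62 mm from the rod's axis. The rod (10 mm, along the unit's y) has its axis at x = -7, z = 133 mm in the unit's frame; locked, its end lies over the plug's flange, so the plug cannot be pulled.
- bolt (a joint): how far the bolt has slid away from the plug, m: 0 to 0.003 at the start (locked), 0.064 at its far stop, which lies beyond the other notch; it slides to the unit's +y, friction about 1 N. The other notch's middle lies at a travel of 0.030 to 0.048, different each time and not reported: look, or find it by feel.
- handle (a joint): angle of the bolt's handle, rad: 0 = level, down in a notch; grows as the ball is lifted (to 0.9); a light spring (1 to 2 N at the ball) and its weight push it down. A brass wall 17 to 25 mm in front of the rod has two notches (the other one 14 mm wide) with flat tops beside them: the stem rests on a top at about 0.43, clears it above 0.5, and slid along a top it drops into the notch.
- tray: yellow steel tray, 160 (x) x 140 (y) x 30 mm high, walls and floor 4 mm thick, fixed to the bench; origin at the middle of its underside, z up.
- earmuffs: yellow ear defenders on their edge, about 130 x 125 x 72 mm; origin on the bench between the cups. To be left alone.
- drill: green and black cordless drill lying on its side, about 240 x 205 x 66 mm; origin on the bench under the rear of its barrel. To be left alone.
- bits: red drill-bit stand 60 x 130 x 30 mm with six brass-coloured bits, 105 mm high in all; origin at the middle of its underside. To be left alone.
Not all that is in view belongs to the job. What is meant by the tray is not brown or purple, and is the larger of those in its own colour.

How it is judged (in metres and radians):
On the way, in this order (a step that is already met when the one before it is completed fails the run):
1. the bolt's handle is down in the other notch while the plug is still plugged in (value of joint bolt above 0.0245 m and value of joint handle below 0.15 rad and distance between plug_grip and socket below 0.05 m), for 0.2 s.
2. the plug is out of its socket (distance between plug_grip and socket above 0.085 m), for 0.1 s.
At the end, for the whole second after the job is handed in: Bolt slid over 24.5 mm with its handle down in the notch away from the plug (under 0.15 rad); plug at rest, upright within 0.12 rad on the tray's floor (grip point 68 to 80 mm above the bench, within 70 mm in x and 60 mm in y of the tray's middle) (value of joint bolt above 0.0245 m and value of joint handle below 0.15 rad and x of plug_grip in the frame of tray between -0.07 and 0.07 m and y of plug_grip in the frame of tray between -0.06 and 0.06 m and z of plug_grip in the frame of tray between 0.068 and 0.08 m and angle between plug_grip's own z axis and vertical below 0.12 rad and linear speed of plug below 0.02 m/s); the robot touches nothing.
It fails at once if the earmuffs is moved more than 30 mm (distance of earmuffs from where it was at the start of the episode above 0.03 m).
It fails at once if the cordless drill is moved more than 30 mm (distance of drill from where it was at the start of the episode above 0.03 m).
It fails at once if the drill-bit stand is moved more than 30 mm (distance of bits from where it was at the start of the episode above 0.03 m).
It fails at once if the plug is dropped or thrown (moves faster than 0.55 m/s out of the fingers) (linear speed of plug above 0.55 m/s and contact force between the fingers and plug below 0.1 N).
It also fails if it takes over 54 s, if anything falls off the work surface, if the arm or the gripper's body presses on something with over 40 N, if the wrist force passes 120 N, or if a joint passes its speed limit or range.

## Working session

There is one attempt and no reset: what is moved stays moved. The work goes in short steps, Python scripts to look and compute and a shell command to move; the robot and the scene stay as the last step left them, time stands still between calls to the robot, and variables do not carry over. Pictures are saved under pics/ and viewed, about 8 in all and at most 12, crops included, and the job is handed in when it is done.

```bash
ls; mkdir -p pics; cat > h.py <<'E'
import numpy as np, cv2
from workcell import manip, optics
from scipy.spatial.transform import Rotation as Ro
def info(n):
    c=optics.camera_info(n); return np.array(c["camera_matrix"]),c["k1"],np.array(c["R"]),np.array(c["t"])
def ray(n,u,v):
    K,k,R,t=info(n); p=cv2.undistortPoints(np.array([[[u,v]]],float),K,np.array([k,0,0,0.]))[0,0]
    return -R.T@t, R.T@np.array([p[0],p[1],1.])
def pt(n,u,v,d):
    o,r=ray(n,u,v); return o+r*d
def atz(n,u,v,z):
    o,r=ray(n,u,v); return o+r*(z-o[2])/r[2]
def proj(n,X):
    K,k,R,t=info(n); return cv2.projectPoints(np.array(X,float).reshape(-1,1,3),cv2.Rodrigues(R)[0],t,K,np.array([k,0,0,0.]))[0][:,0]
def med(D,u,v,r=2):
    w=D[v-r:v+r+1,u-r:u+r+1]; w=w[w>0]; return np.median(w) if w.size else 0
def cap(n,tag):
    P,D=optics.capture(n); cv2.imwrite(f"pics/{tag}.png",P[:,:,::-1]); np.save(f"pics/{tag}.npy",D); return P,D
E
python3 - <<'E'
from h import *
for n in("scene","top"):
    cap(n,n+"0"); K,k,R,t=info(n); print(n,K.tolist(),k,(-R.T@t).round(),R.round(3).tolist())
print(manip.observe())
E
```

```text
pics
scene [[459.705328854307, 0.0, 319.12283457880335], [0.0, 459.705328854307, 237.16162981970746], [0.0, 0.0, 1.0]] -0.050305259050384646 [ 160.  685. 1078.] [[-0.917, -0.398, -0.011], [-0.315, 0.742, -0.592], [0.244, -0.54, -0.806]]
top [[596.8553748257436, 0.0, 319.5489901844893], [0.0, 596.8553748257436, 243.34361889838786], [0.0, 0.0, 1.0]] -0.07715574744614398 [ 216.   73. 1472.] [[0.024, -1.0, 0.009], [-0.986, -0.025, -0.166], [0.166, -0.005, -0.986]]
{'time_s': 0.1, 'joint_pos': array([-8.40395397e-01,  2.55730762e-01,  1.07127282e-01, -4.36468379e-04,
       -1.42389416e+00, -2.84617436e-01]), 'joint_velocities': array([-0.00059337, -0.00129844,  0.0020887 ,  0.00011793,  0.00091343,
        0.00077983]), 'joint_efforts': array([-2.90602504e-03, -3.87603843e+01,  2.38472879e+01,  5.37791491e+00,
       -3.82803046e-03,  1.28653269e-05]), 'ee_pos': array([ 237.01348134, -495.82184246,  230.45876682]), 'tool_rot': array([ 6.94253387e-01, -3.06345967e+00, -2.66477182e-03]), 'force': array([-0.3241382 , -0.85853461, -0.75564463]), 'torque': array([-0.00915086,  0.02918536, -0.00568496]), 'grip_width': 85.32804361119607}
```

View pics/scene0.png

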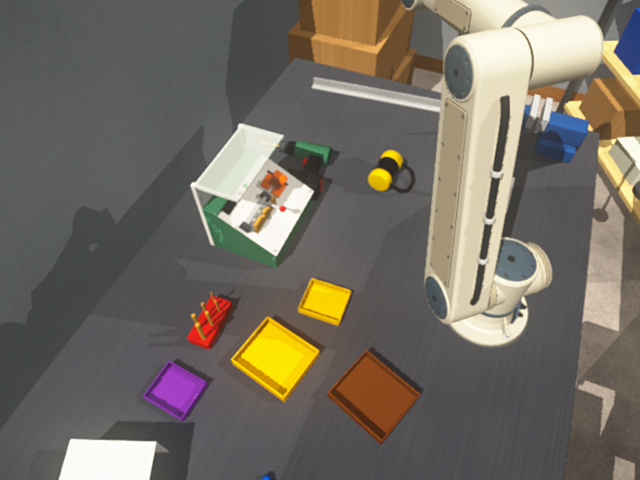

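View pics/top0.png

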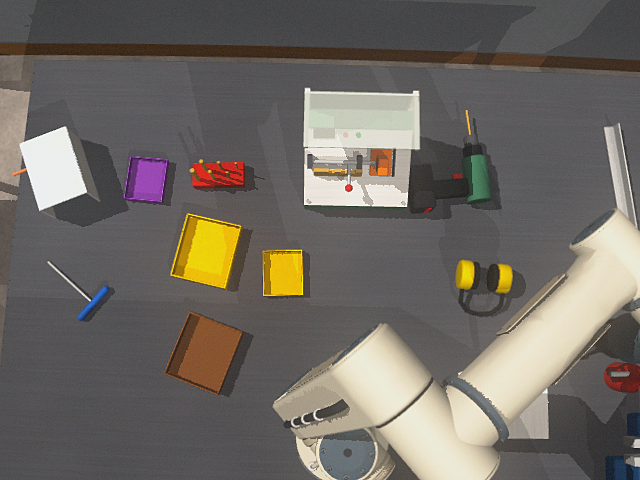

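Trays at top-image pixels: large yellow (207,251), small yellow (283,273), purple (147,180), brown (204,353). The target is the large yellow one, as the larger of its colour. The unit is at (360,150) and the red ball at (348,188). I'll confirm with enlarged crops.

```bash
python3 - <<'E'
from h import *
a=cv2.imread("pics/top0.png")[92:292,165:425]; cv2.imwrite("pics/c1.png",cv2.resize(a,None,fx=3,fy=3,interpolation=cv2.INTER_CUBIC))
a=cv2.imread("pics/scene0.png")[120:270,185:335]; cv2.imwrite("pics/c2.png",cv2.resize(a,None,fx=4,fy=4,interpolation=cv2.INTER_CUBIC))
E
```

```text
(no output)
```

View pics/c1.png

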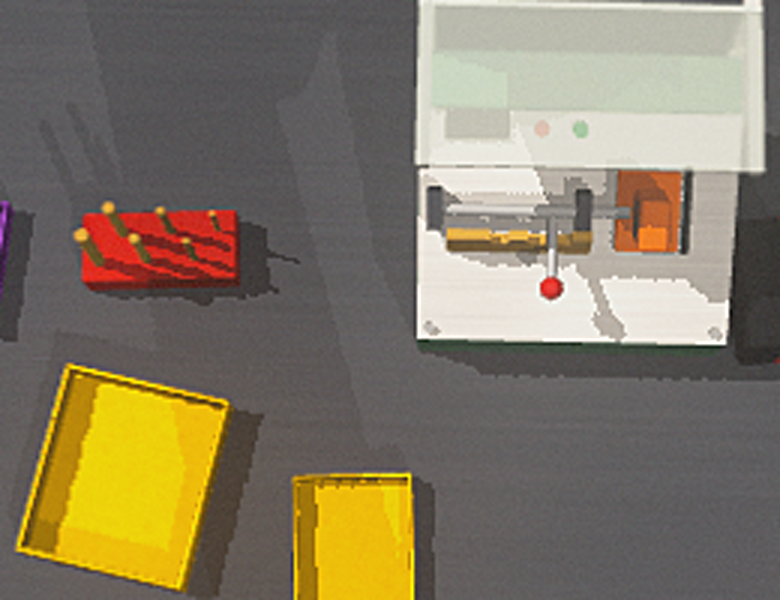

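View pics/c2.png

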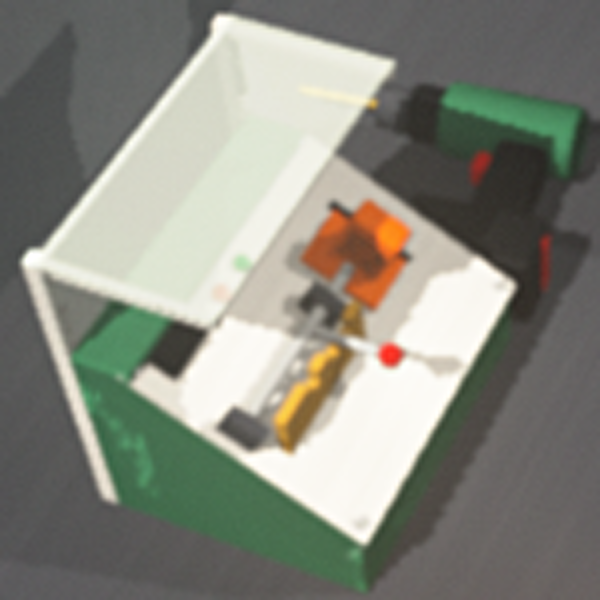

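The crops confirm it. The large tray has corners at crop px (70,366), (228,402), (183,590) and (18,550), and the small yellow one is clearly smaller. The ball is at (551,288), with its handle in the right-hand notch next to the plug. Next I'll fit the poses.

```bash
cat >> h.py <<'E'
def top(c): return (np.array(c,float)+.5)/3-.5+[165,92]
def sc(c): return (np.array(c,float)+.5)/4-.5+[185,120]
E
python3 - <<'E'
from h import *
from scipy.optimize import least_squares as ls
zf=120-100*np.tan(np.pi/6)
U=[(-100,125,zf),(-100,-125,zf)]
P=[("top",top([(417,341),(727,345)])),("scene",sc([(365,547),(517,287)]))]
def W(p,X): return (Ro.from_euler('z',p[2]).as_matrix()@np.array(X,float).T).T+[p[0],p[1],0]
f=lambda p:np.concatenate([(proj(n,W(p,U))-q).ravel() for n,q in P])
s=ls(f,[700,0,0.]);p=s.x;print("unit",p,f(p).round(1))
np.save("unit.npy",p)
# ball: free y
for n,c in(("top",top((551,288))),("scene",sc((391,355)))):
    x=atz(n,*c,133);print("ball",n,(Ro.from_euler('z',-p[2]).as_matrix()@(x-[p[0],p[1],0])).round(1),x.round(1))
# depth check of panel
D=np.load("pics/top0.npy")
for c in[(480,310),(640,310),(700,320)]:
    u,v=top(c);x=pt("top",u,v,med(D,int(round(u)),int(round(v))))
    print("panel",(Ro.from_euler('z',-p[2]).as_matrix()@(x-[p[0],p[1],0])).round(1))
for nm,q in(("flange/plug",(0,-55,120)),("grip top",(-30,-55,171.9)),("hood",(-27,0,252)),("hoodL",(-27,125,252)),("hoodR",(-27,-125,252)),("notchlock",(-28,0,133))):
    w=W(p,[q]);print(nm,((proj("top",w)-[165,92]+.5)*3-.5).round(),((proj("scene",w)-[185,120]+.5)*4-.5).round(),w.round())
# tray
T=[atz("top",*top(c),30) for c in[(70,366),(228,402),(183,590),(18,550)]]
T=np.array(T);print(T.round(1));print("tray c",T.mean(0),[np.linalg.norm(T[i]-T[i-1]).round() for i in range(4)],"dirs",np.degrees(np.arctan2(*(T[0]-T[3])[[1,0]])),np.degrees(np.arctan2(*(T[0]-T[1])[[1,0]])))
s=manip.observe();print(Ro.from_rotvec(s['tool_rot']).as_matrix().round(3))
E
```

```text
unit [ 6.48354546e+02 -1.76312765e+01  7.69183595e-03] [-0.  -0.3 -0.4  0.2  0.5 -0.4 -0.3 -0.1]
ball top [-73.5  20.8 133. ] [574.7   2.6 133. ]
ball scene [-73.6  21.2 133. ] [574.6   3.  133. ]
panel [-78.2  74.6  78.3]
panel [-75.7 -53.8  78.3]
panel [ -82.2 -102.5   75.1]
flange/plug [[647. 204.]] [[345. 260.]] [[649. -73. 120.]]
grip top [[655. 221.]] [[378. 220.]] [[619. -73. 172.]]
hood [[590. 182.]] [[325. 188.]] [[621. -18. 252.]]
hoodL [[414. 179.]] [[229. 328.]] [[620. 107. 252.]]
hoodR [[765. 186.]] [[410.  65.]] [[ 622. -143.  252.]]
notchlock [[578. 232.]] [[344. 313.]] [[620. -18. 133.]]
[[526.  393.1  30. ]
 [498.9 261.   30. ]
 [343.5 290.4  30. ]
 [372.4 426.3  30. ]]
tray c [435.18123482 342.6869394   30.        ] [np.float64(157.0), np.float64(135.0), np.float64(158.0), np.float64(139.0)] dirs -12.21844339368359 78.43024463313135
[[-0.902 -0.431 -0.001]
 [-0.431  0.902  0.002]
 [ 0.     0.002 -1.   ]]
```

```bash
python3 - <<'E'
from h import *
a=cv2.imread("pics/top0.png")[140:195,300:400]; b=cv2.imread("pics/scene0.png")[180:240,235:305]
A=cv2.resize(a,None,fx=7,fy=7,interpolation=cv2.INTER_CUBIC)[:385]; 
cv2.imwrite("pics/c3.png",A); cv2.imwrite("pics/c4.png",cv2.resize(b,None,fx=10,fy=10,interpolation=cv2.INTER_CUBIC))
E
```

```text
(no output)
```

View pics/c4.png

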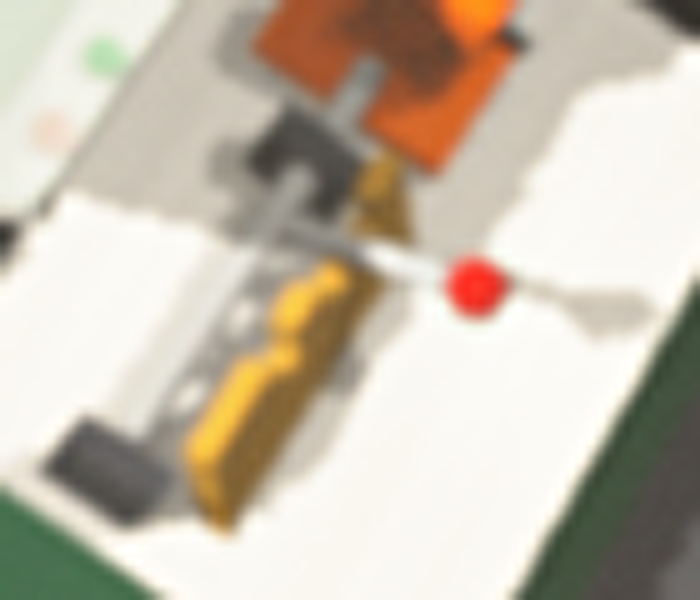

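View pics/c3.png

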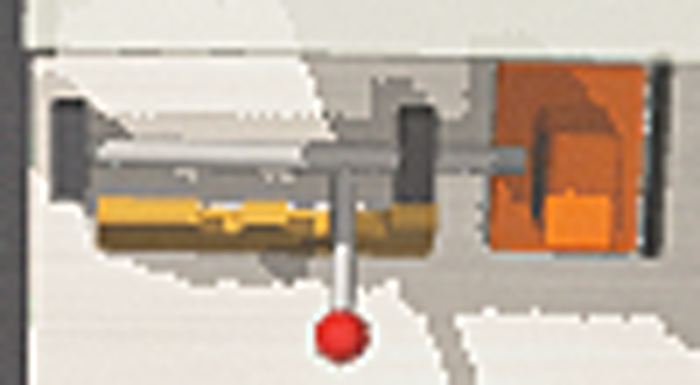

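```bash
python3 - <<'E'
from h import *
p=np.load("unit.npy"); Rz=Ro.from_euler('z',-p[2]).as_matrix()
n=np.array([-.5,0,.866]);sl=np.array([.866,0,.5])
for c,rect in(("top",(360,425,140,185)),("scene",(255,295,165,200))):
    P=cv2.imread(f"pics/{c}0.png");D=np.load(f"pics/{c}0.npy");H=cv2.cvtColor(P,cv2.COLOR_BGR2HSV)
    m=(H[...,0]>4)&(H[...,0]<16)&(H[...,1]>150)&(D>0)
    v,u=np.nonzero(m);k=(u>rect[0])&(u<rect[1])&(v>rect[2])&(v<rect[3]);u,v=u[k],v[k]
    X=np.array([pt(c,a,b,D[b,a]) for a,b in zip(u,v)]); Y=(Rz@(X-[p[0],p[1],0]).T).T
    hn=(Y-[0,0,120])@n; hs=(Y-[0,0,120])@sl
    print(c,len(u),"hist n",np.histogram(hn,bins=range(-4,76,4)))
    for lo,hi in((4,20),(48,75)):
        q=(hn>lo)&(hn<hi)
        if q.sum()>5: print(lo,"n",np.median(hn[q]),"s",np.percentile(hs[q],[3,97]),"y",np.percentile(Y[q,1],[3,97]),q.sum(), X[q].mean(0).round(1))
    m=(H[...,0]<4)&(H[...,1]>170)&(D>0);v,u=np.nonzero(m);k=((u>335)&(u<360)&(v>175)&(v<200)) if c=="top" else ((u>270)&(u<295)&(v>200)&(v<220))
    X=np.array([pt(c,a,b,D[b,a]) for a,b in zip(u[k],v[k])]);print("ball surf",X.mean(0),X.max(0),X.min(0),u[k].mean(),v[k].mean())
for nm,c in(("hoodL",top((416,163))),("hoodR",top((763,170)))):
    print(nm,(Rz@(atz("top",*c,252)-[p[0],p[1],0])).round(1))
for nm,c in(("hoodL",sc((215,328))),("hoodR",sc((392,65)))):
    print(nm,(Rz@(atz("scene",*c,252)-[p[0],p[1],0])).round(1))
for c in [(280,345),(290,345),(385,235),(345,270),(215,450)]:
    print(c,(Rz@(atz("scene",235-.45+c[0]/10,180-.45+c[1]/10,140)-[p[0],p[1],0])).round(1))
E
```

```text
top 470 hist n (array([  0,   8,  72, 151,  51,   5,   2,   2,   1,   1,   0,   3,   4,
         0,   2,  44,  87,  37,   0]), array([-4,  0,  4,  8, 12, 16, 20, 24, 28, 32, 36, 40, 44, 48, 52, 56, 60,
       64, 68, 72]))
4 n 9.81492462019353 s [-34.16853004  27.00327238] y [-78.34831281 -31.04967628] 279 [644.9 -70.7 129.2]
48 n 61.690682479153864 s [-22.2385395   14.06767984] y [-66.13057041 -44.17265398] 170 [614.8 -72.9 171.6]
ball surf [573.79516429   3.21880338 139.10516053] [580.54508287  10.346191   145.9850487 ] [567.16856959  -3.49453306 130.95480407] 348.21875 187.34375
scene 317 hist n (array([  0,   2,  26, 101,  31,   7,   8,   4,   2,   7,   3,   4,   6,
        12,   9,  24,  59,  12,   0]), array([-4,  0,  4,  8, 12, 16, 20, 24, 28, 32, 36, 40, 44, 48, 52, 56, 60,
       64, 68, 72]))
4 n 10.20466885652164 s [-33.24431517  25.27834862] y [-76.47009606 -28.76237164] 165 [641.6 -64.2 127.9]
48 n 60.67761255035009 s [-22.07806525  13.06881725] y [-62.01620618 -39.41669792] 116 [615.1 -66.8 169.4]
ball surf [573.33358134   6.3106836  137.62065212] [579.83281361  10.26969807 143.15421822] [568.25822397  -1.10193743 133.33766932] 282.1111111111111 208.27777777777777
hoodL [-15.2 124.1 252. ]
hoodR [ -15.3 -123.7  252. ]
hoodL [-19.2 128.6 252. ]
hoodR [ -15.9 -120.4  252. ]
(280, 345) [-36.7  63.8 140. ]
(290, 345) [-39.1  62.8 140. ]
(385, 235) [-45.4  19.1 140. ]
(345, 270) [-41.   34.2 140. ]
(215, 450) [-37.2 101.6 140. ]
```

```bash
python3 - <<'E'
from h import *
p=np.load("unit.npy"); p[0]-=4.2; np.save("unit.npy",p); Rz=Ro.from_euler('z',-p[2]).as_matrix()
for c,rect in(("top",(310,365,162,180)),("scene",(250,285,190,240))):
    P=cv2.imread(f"pics/{c}0.png");D=np.load(f"pics/{c}0.npy");H=cv2.cvtColor(P,cv2.COLOR_BGR2HSV)
    m=(H[...,0]>14)&(H[...,0]<30)&(H[...,1]>100)&(D>0)
    v,u=np.nonzero(m);k=(u>rect[0])&(u<rect[1])&(v>rect[2])&(v<rect[3]);u,v=u[k],v[k]
    Y=(Rz@(np.array([pt(c,a,b,D[b,a]) for a,b in zip(u,v)])-[p[0],p[1],0]).T).T
    print(c)
    for y in range(-10,105,3):
        q=(Y[:,1]>=y)&(Y[:,1]<y+3)
        if q.sum(): print(y+1.5-20.9,q.sum(),"zmax",np.sort(Y[q,2])[-3:].mean().round(1),"xmax",Y[q,0].max().round(1))
E
```

```text
top
-29.4 9 zmax 139.2 xmax -25.7
-26.4 7 zmax 136.5 xmax -24.5
-23.4 10 zmax 137.6 xmax -25.2
-20.4 10 zmax 139.6 xmax -24.6
-17.4 7 zmax 139.4 xmax -26.0
-14.399999999999999 11 zmax 129.4 xmax -24.7
-11.399999999999999 6 zmax 127.5 xmax -25.4
-8.399999999999999 8 zmax 124.9 xmax -24.2
-5.399999999999999 4 zmax 125.6 xmax -24.4
3.6000000000000014 1 zmax 103.1 xmax -30.4
6.600000000000001 10 zmax 127.9 xmax -24.3
9.600000000000001 4 zmax 127.6 xmax -25.8
12.600000000000001 5 zmax 126.4 xmax -25.2
15.600000000000001 10 zmax 126.5 xmax -24.4
18.6 6 zmax 139.3 xmax -26.8
21.6 5 zmax 137.4 xmax -26.0
24.6 7 zmax 137.8 xmax -27.2
27.6 9 zmax 135.7 xmax -25.0
30.6 6 zmax 137.2 xmax -25.9
33.6 7 zmax 134.8 xmax -27.1
36.6 9 zmax 128.3 xmax -26.8
39.6 7 zmax 128.2 xmax -23.1
42.6 6 zmax 126.1 xmax -24.7
45.6 7 zmax 127.5 xmax -26.4
48.6 12 zmax 137.9 xmax -15.5
51.6 7 zmax 131.4 xmax -15.1
54.6 7 zmax 136.4 xmax -17.7
57.6 12 zmax 138.4 xmax -24.7
60.6 12 zmax 137.3 xmax -24.3
63.6 8 zmax 137.4 xmax -23.5
66.6 8 zmax 136.9 xmax -23.5
69.6 16 zmax 138.0 xmax -24.2
72.6 7 zmax 137.6 xmax -24.0
[... 648 characters left out ...]
001 1 zmax 123.4 xmax -33.4
18.6 7 zmax 131.9 xmax -24.1
21.6 7 zmax 134.8 xmax -28.6
24.6 5 zmax 115.0 xmax -17.8
27.6 10 zmax 137.4 xmax -16.4
30.6 7 zmax 135.2 xmax -12.0
33.6 14 zmax 135.5 xmax -9.8
36.6 7 zmax 128.7 xmax -12.5
39.6 4 zmax 126.2 xmax -25.0
42.6 8 zmax 123.9 xmax -11.5
45.6 4 zmax 123.5 xmax -26.2
48.6 5 zmax 126.6 xmax -12.4
51.6 10 zmax 136.2 xmax -26.2
54.6 7 zmax 135.1 xmax -11.5
57.6 11 zmax 135.7 xmax -11.4
60.6 5 zmax 132.0 xmax -25.1
63.6 7 zmax 132.9 xmax -10.8
66.6 6 zmax 134.8 xmax -27.1
69.6 10 zmax 136.8 xmax -13.8
72.6 4 zmax 133.4 xmax -25.4
75.6 11 zmax 137.6 xmax -19.9
78.6 8 zmax 136.2 xmax -24.4
81.6 17 zmax 136.4 xmax -25.8
84.6 3 zmax 125.4 xmax -26.7
```

Both depth profiles put the other notch about 35 to 48 mm from the present handle position, so I'll slide about 41.5 mm. Next is a helper to compute the moves.

```bash
cat >> h.py <<'E'
unit=np.load("unit.npy")
def toolR(tilt,yaw=unit[2]):  # tilt from straight down towards +x, deg; tool y = unit y
    a=np.radians(tilt); z=np.array([np.sin(a),0,-np.cos(a)]); y=np.array([0,1.,0])
    return Ro.from_euler('z',yaw).as_matrix()@np.c_[np.cross(y,z),y,z]
def rel(G,R,back=0,s=None):   # grasp point G, orientation R -> shift (m) and turn (deg) in the tool axes
    s=s or manip.observe(); R0=Ro.from_rotvec(s['tool_rot']).as_matrix()
    T=np.array(G)+R[:,2]*(manip.tcp_to_grasp-back)
    print("shift",(R0.T@(T-s['ee_pos'])/1000).round(4),"turn",np.degrees(Ro.from_matrix(R0.T@R).as_rotvec()).round(2),"TCP",T.round(1))
def st():
    s=manip.observe();R=Ro.from_rotvec(s['tool_rot']).as_matrix()
    print(s['time_s'],"tcp",s['ee_pos'].round(1),"grasp",(s['ee_pos']-19*R[:,2]).round(1),"z",R[:,2].round(3),"F",s['force'].round(1),"w",s['grip_width'])
    return s
E
python3 - <<'E'
from h import *
print(manip.tcp_to_grasp); rel((480,3,260),toolR(30)); rel((574.6,2.8,133),toolR(30),90)
E
```

```text
18.700000000000003
shift [-0.4428  0.3414 -0.0128] turn [  6.67 -29.54  24.49] TCP [489.3   3.1 243.8]
shift [-0.4873  0.3194  0.0362] turn [  6.67 -29.54  24.49] TCP [539.    2.5 194.7]
```

```bash
python3 -m handwheel '0.05 -0.05 0.04 -0.03 0 0 0; 0.05 -0.1 0.08 -0.04 1 -5 4; 0.05 -0.15 0.12 -0.04 3 -12 10; 0.05 -0.2 0.16 -0.04 4 -18 16; 0.05 -0.25 0.2 -0.04 5.5 -25 20' 20; python3 - <<'E'
from h import *
st(); rel((480,3,250),toolR(30)); rel((574.6,2.8,133),toolR(30),90)
E
```

```text
time_s: 0.72
ee_pos: [370.9, -219.8, 271.7]
tool_rot: [-0.117, 2.69, 0.005]
force: [1.1, 0.6, 1.1]
grip_width: 50.0
0.725 tcp [ 370.9 -219.8  271.7] grasp [ 362.7 -220.3  288.8] z [ 0.434  0.023 -0.901] F [1.1 0.6 1.1] w 50.02101960164125
shift [-0.108   0.2128  0.0905] turn [ 1.26 -4.23  4.23] TCP [489.3   3.1 233.8]
shift [-0.1355  0.2088  0.1472] turn [ 1.26 -4.23  4.23] TCP [539.    2.5 194.7]
```

```bash
python3 -m handwheel '0.034 -0.03 0.06 0.02 1.2 -4 4; 0.034 -0.06 0.11 0.05 1.2 -4.2 4.2; 0.034 -0.1 0.16 0.08 1.2 -4.2 4.2; 0.034 -0.13 0.2 0.12 1.2 -4.2 4.2; 0.034 -0.1355 0.2088 0.1472 1.26 -4.2 4.2' ; python3 - <<'E'
from h import *
st(); rel((574.6,2.8,133),toolR(30),90)
E
```

```text
time_s: 1.35
ee_pos: [536.0, 2.4, 195.9]
tool_rot: [-0.02, 2.62, 0.004]
force: [1.6, -1.6, 1.2]
grip_width: 33.8
1.35 tcp [536.    2.4 195.9] grasp [526.5   2.3 212.4] z [ 0.498  0.007 -0.867] F [ 1.6 -1.6  1.2] w 33.847890336162905
shift [-0.002   0.      0.0025] turn [ 0.16 -0.12  0.4 ] TCP [539.    2.5 194.7]
```

```bash
python3 -m handwheel '0.034 -0.001 0 0.03 0 0 0; 0.034 -0.001 0 0.06 0 0 0; 0.034 -0.001 0 0.091 0 0 0; 0.034 -0.001 0 0.091 0 0 0' ; python3 - <<'E'
from h import *
st(); rel((574.6,2.8,133),toolR(30))
P,D=cap("top","top1"); Q,_=cap("scene","scene1")
a=cv2.resize(P[130:210,300:400],None,fx=4,fy=5); b=cv2.resize(Q[170:250,230:320],None,fx=4.4,fy=5)
cv2.imwrite("pics/c5.png",np.hstack([a,b])[:,:,::-1])
E
```

```text
time_s: 1.85
ee_pos: [579.1, -1.3, 113.4]
tool_rot: [-0.016, 2.629, -0.002]
force: [-0.2, -0.3, -0.2]
grip_width: 34.3
1.85 tcp [579.1  -1.3 113.4] grasp [569.7  -1.3 130. ] z [ 0.49   0.002 -0.872] F [-0.2 -0.3 -0.2] w 34.25543407246834
shift [-0.006   0.0041 -0.0006] turn [-0.12 -0.64  0.3 ] TCP [583.9   2.9 116.8]
```

View pics/c5.png

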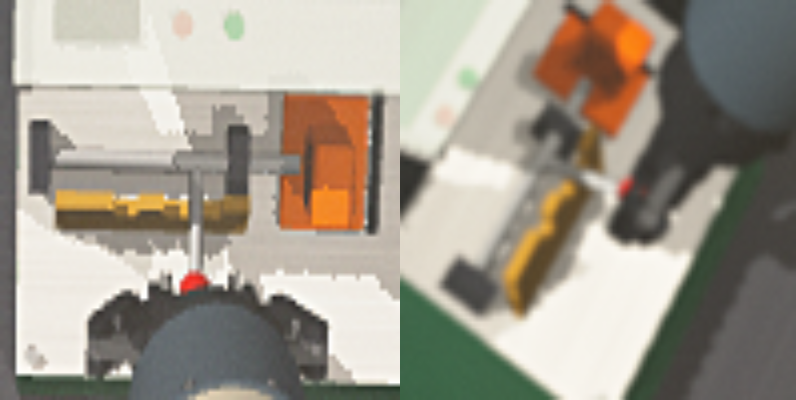

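The top view shows the ball at crop (193,285), between the open fingers. The tool sits about 4 mm too far towards -y. I'll centre it, then close.

```bash
python3 -m handwheel '0.034 -0.006 0.004 0 0 -0.6 0; 0.034 -0.006 0.004 0 0 -0.6 0; 0.01 -0.006 0.004 0 0 -0.6 0; 0.01 -0.006 0.004 0 0 -0.6 0; 0.01 -0.006 0.004 0 0 -0.6 0' 25; python3 - <<'E'
from h import *
s=st()
# lift rows: ball displacement for angle a, in tool axes
R=Ro.from_rotvec(s['tool_rot']).as_matrix();u=Ro.from_euler('z',unit[2]).as_matrix()
for a in(.15,.3,.45,.6): print(a,(R.T@u@np.array([62*(1-np.cos(a)),0,62*np.sin(a)])/1000).round(4))
print("y41.5",(R.T@u@np.array([0,.0415,0])).round(4))
E
```

```text
time_s: 2.58
ee_pos: [585.7, 3.8, 120.1]
tool_rot: [-0.016, 2.612, 0.001]
force: [-4.7, 0.1, 5.6]
grip_width: 15.9
2.575 tcp [585.7   3.8 120.1] grasp [576.1   3.7 136.5] z [ 0.505  0.004 -0.863] F [-4.7  0.1  5.6] w 15.893457162065898
0.15 [-0.0053 -0.     -0.0076]
0.3 [-0.0116 -0.0001 -0.0144]
0.45 [-0.0189 -0.0001 -0.0202]
0.6 [-0.027  -0.0001 -0.0247]
y41.5 [-0.0002  0.0415  0.    ]
```

```bash
python3 -m handwheel '0.01 -0.0053 0 -0.0076 0 0 0; 0.01 -0.0116 0 -0.0144 0 0 0; 0.01 -0.0189 0 -0.0202 0 0 0; 0.01 -0.027 0 -0.0247 0 0 0; 0.01 -0.027 0 -0.0247 0 0 0'; python3 - <<'E'
from h import *
s=st()
P,D=cap("top","top2"); Q,_=cap("scene","scene2")
a=cv2.resize(P[130:210,300:400],None,fx=4,fy=5); b=cv2.resize(Q[170:250,230:320],None,fx=4.4,fy=5)
cv2.imwrite("pics/c6.png",np.hstack([a,b])[:,:,::-1])
E
```

```text
time_s: 3.2
ee_pos: [596.5, 3.8, 154.7]
tool_rot: [-0.016, 2.613, 0.001]
force: [-3.9, -0.3, -1.7]
grip_width: 15.8
3.2 tcp [596.5   3.8 154.7] grasp [587.    3.8 171.1] z [ 0.504  0.004 -0.864] F [-3.9 -0.3 -1.7] w 15.75474885250058
```

View pics/c6.png

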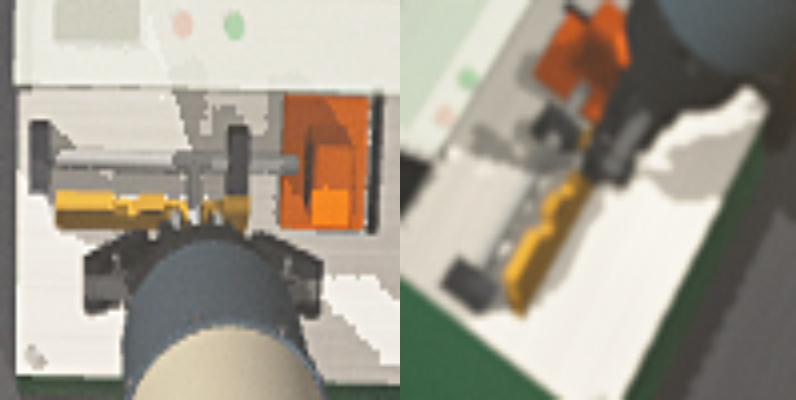

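```bash
python3 -m handwheel '0.01 0 0.01 0 0 0 0; 0.01 0 0.02 0 0 0 0; 0.01 0 0.03 0 0 0 0; 0.01 0 0.041 0 0 0 0; 0.01 0 0.041 0 0 0 0'; python3 - <<'E'
from h import *
s=st()
E
```

```text
time_s: 3.92
ee_pos: [595.8, 45.4, 153.9]
tool_rot: [-0.018, 2.613, 0.001]
force: [-1.9, 0.4, -2.2]
grip_width: 15.9
3.925 tcp [595.8  45.4 153.9] grasp [586.2  45.3 170.3] z [ 0.504  0.004 -0.864] F [-1.9  0.4 -2.2] w 15.919012321525845
```

```bash
python3 -m handwheel '0.01 0.004 0 0.002 0 0 0; 0.01 0.0081 0 0.0045 0 0 0; 0.01 0.012 0 0.0073 0 0 0; 0.01 0.0154 0 0.0103 0 0 0; 0.01 0.0154 0 0.0103 0 0 0'; python3 - <<'E'
from h import *
s=st()
E
```

```text
time_s: 4.55
ee_pos: [588.5, 45.0, 138.2]
tool_rot: [-0.017, 2.611, 0.002]
force: [3.6, 0.5, -1.3]
grip_width: 15.9
4.55 tcp [588.5  45.  138.2] grasp [578.9  44.9 154.6] z [ 0.506  0.005 -0.863] F [ 3.6  0.5 -1.3] w 15.883340344860247
```

No resistance at about 0.3 rad, below the resting height of 0.43, so the stem is in the notch. I'll finish lowering it.

```bash
python3 -m handwheel '0.01 0.0035 0 0.0035 0 0 0; 0.01 0.0066 0 0.007 0 0 0; 0.01 0.0093 0 0.0107 0 0 0; 0.01 0.0118 0 0.0147 0 0 0; 0.01 0.0118 0 0.0147 0 0 0'; python3 - <<'E'
from h import *
s=st()
E
```

```text
time_s: 5.18
ee_pos: [586.1, 45.1, 120.8]
tool_rot: [-0.017, 2.609, 0.002]
force: [-3.0, 0.2, 9.0]
grip_width: 15.8
5.175 tcp [586.1  45.1 120.8] grasp [576.4  45.  137.2] z [ 0.507  0.005 -0.862] F [-3.   0.2  9. ] w 15.814367015267484
```

```bash
python3 -m handwheel '0.034 0 0 -0.003 0 0 0; 0.034 0 0 -0.003 0 0 0; 0.042 0 0 -0.04 0 0 0; 0.042 0 0 -0.09 0 0 0; 0.042 0 0 -0.12 0 0 0'; python3 - <<'E'
from h import *
s=st()
rel((622.7,-72.7,158)+1.0*np.array([-.5,0,.866]),toolR(40),100)
P,D=cap("top","top3"); Q,E=cap("scene","scene3")
a=cv2.resize(P[130:210,300:400],None,fx=4,fy=5); b=cv2.resize(Q[170:250,230:320],None,fx=4.4,fy=5)
cv2.imwrite("pics/c7.png",np.hstack([a,b])[:,:,::-1])
E
```

```text
time_s: 5.8
ee_pos: [524.0, 44.7, 224.4]
tool_rot: [-0.017, 2.612, 0.003]
force: [1.7, -0.5, -0.1]
grip_width: 42.0
5.8 tcp [524.   44.7 224.4] grasp [514.4  44.6 240.8] z [ 0.505  0.005 -0.863] F [ 1.7 -0.5 -0.1] w 42.03533978333246
shift [-0.0367 -0.1183  0.0254] turn [ 0.1  -9.64  0.26] TCP [569.9 -73.1 221.1]
```

View pics/c7.png

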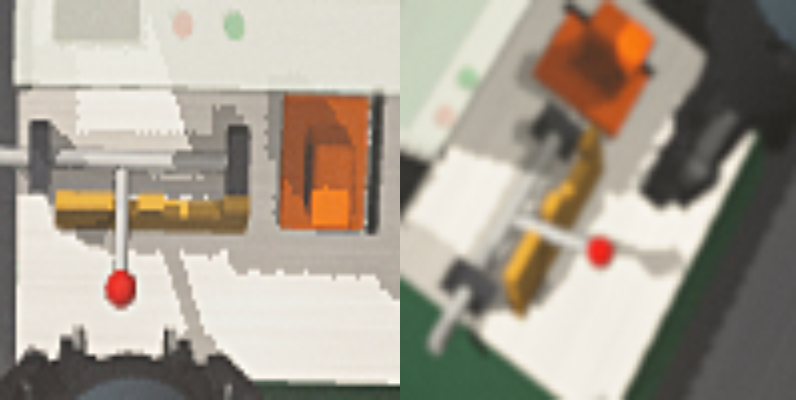

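The ball is now at crop (120,288), level and in the left notch, and the rod is clear of the plug. Next I'll move to the plug approach.

```bash
python3 -m handwheel '0.042 0 -0.05 0 0 -5 0; 0.042 -0.01 -0.1 0.005 0 -9.6 0.2; 0.042 -0.0367 -0.1183 0.0254 0.1 -9.6 0.26; 0.042 -0.0367 -0.1183 0.0254 0.1 -9.6 0.26'; python3 - <<'E'
from h import *
s=st()
rel((622.7,-72.7,158)+1.0*np.array([-.5,0,.866]),toolR(40),0)
E
```

```text
time_s: 6.4
ee_pos: [571.2, -75.1, 217.6]
tool_rot: [-0.006, 2.448, 0.0]
force: [-0.3, 0.2, -0.3]
grip_width: 42.1
6.4 tcp [571.2 -75.1 217.6] grasp [559.  -75.2 232.2] z [ 0.639  0.002 -0.769] F [-0.3  0.2 -0.3] w 42.1458061850022
shift [-0.0018  0.0024  0.0965] turn [-0.19 -0.28 -0.11] TCP [634.2 -72.6 144.5]
```

```bash
python3 -m handwheel '0.042 -0.001 0.001 0.03 0 0 0; 0.042 -0.001 0.001 0.055 0 0 0; 0.042 -0.001 0.001 0.075 0 0 0; 0.042 -0.001 0.001 0.075 0 0 0'; python3 - <<'E'
from h import *
s=st()
rel((622.7,-72.7,158)+1.0*np.array([-.5,0,.866]),toolR(40),0)
E
```

```text
time_s: 6.9
ee_pos: [618.5, -73.9, 162.7]
tool_rot: [-0.01, 2.456, 0.005]
force: [-0.2, 0.5, 0.8]
grip_width: 41.8
6.9 tcp [618.5 -73.9 162.7] grasp [606.4 -74.  177.4] z [ 0.633  0.006 -0.774] F [-0.2  0.5  0.8] w 41.815606164686905
shift [-0.0007  0.0011  0.0241] turn [ 0.08 -0.69  0.01] TCP [634.2 -72.6 144.5]
```

```bash
python3 -m handwheel '0.042 -0.001 0.001 0.012 0 0 0; 0.042 -0.001 0.001 0.024 0 0 0; 0.01 -0.001 0.001 0.024 0 0 0; 0.01 -0.001 0.001 0.024 0 0 0; 0.01 -0.001 0.001 0.024 0 0 0' 60; python3 - <<'E'
from h import *
s=st(); R=Ro.from_rotvec(s['tool_rot']).as_matrix();u=Ro.from_euler('z',unit[2]).as_matrix()
print("along n per mm",R.T@u@np.array([-.5,0,.866]),"per mm up",R.T@[0,0,1])
E
```

```text
time_s: 7.52
ee_pos: [636.8, -74.2, 153.8]
tool_rot: [-0.016, 2.459, 0.016]
force: [3.2, 2.5, -2.9]
grip_width: 23.0
7.525 tcp [636.8 -74.2 153.8] grasp [624.9 -74.5 168.5] z [ 0.631  0.016 -0.776] F [ 3.2  2.5 -2.9] w 22.979920999617043
along n per mm [-0.15865779  0.01056823 -0.98725479] per mm up [-0.63108078  0.00774477 -0.77567845]
```

```bash
python3 -m handwheel '0.01 0 0 0 0 0 0; 0.01 0 0 0 0 0 0; 0.01 0 0 0 0 0 0' 60; python3 - <<'E'
from h import *
s=st();print(s['joint_pos'],s['torque'])
cap("top","top4");cap("scene","scene4")
E
```

```text
time_s: 7.9
ee_pos: [636.9, -74.3, 153.8]
tool_rot: [-0.015, 2.459, 0.016]
force: [3.9, 3.3, -2.8]
grip_width: 23.0
7.9 tcp [636.9 -74.3 153.8] grasp [624.9 -74.6 168.6] z [ 0.631  0.016 -0.776] F [ 3.9  3.3 -2.8] w 23.005129911005103
[ 0.09226152  0.10926272 -0.72995137  0.70872986 -0.06539932 -2.34302763] [1.05669879 1.07643152 0.75221805]
```

The odd TCP offset comes from joint 5, which sits at its limit (-0.07), so a 40° tilt is too much here. I'll release, back off and regrasp at about 30°.

```bash
python3 -m handwheel '0.042 0 0 0 0 0 0; 0.042 0 0 0 0 0 0; 0.042 0 0 -0.015 0 3 0; 0.042 0 0 -0.03 0 6 0; 0.042 0 0 -0.045 0 9 0'; python3 - <<'E'
from h import *
s=st();print(s['joint_pos'])
rel((622.7,-72.7,158)+3.0*np.array([-.5,0,.866]),toolR(30),40)
E
```

```text
time_s: 8.62
ee_pos: [608.0, -74.3, 189.3]
tool_rot: [-0.017, 2.618, 0.018]
force: [0.6, -0.2, -0.2]
grip_width: 42.2
8.625 tcp [608.  -74.3 189.3] grasp [598.5 -74.6 205.7] z [ 0.5    0.016 -0.866] F [ 0.6 -0.2 -0.2] w 42.18089142477565
[ 0.17480484  0.07797901 -0.39398005  0.12944989 -0.5835335  -1.82215856]
shift [0.0029 0.0013 0.0102] turn [ 0.7  -0.01  0.1 ] TCP [610.6 -72.8 179. ]
```

```bash
python3 -m handwheel '0.042 0.003 0.0013 0.012 0.7 0 0.1; 0.042 0.003 0.0013 0.03 0.7 0 0.1; 0.042 0.003 0.0013 0.05 0.7 0 0.1; 0.042 0.003 0.0013 0.05 0.7 0 0.1'; python3 - <<'E'
from h import *
s=st();print(s['joint_pos'])
rel((622.7,-72.7,158)+2.0*np.array([-.5,0,.866]),toolR(30),0)
E
```

```text
time_s: 9.12
ee_pos: [629.4, -74.1, 141.3]
tool_rot: [-0.009, 2.621, -0.002]
force: [0.2, -0.6, -0.5]
grip_width: 41.9
9.125 tcp [629.4 -74.1 141.3] grasp [620.  -74.1 157.8] z [ 0.497  0.    -0.868] F [ 0.2 -0.6 -0.5] w 41.86435694138774
[ 0.17495204  0.16334774 -0.45245192  0.19983818 -0.44882204 -1.89700705]
shift [-0.0025  0.0014 -0.0011] turn [-0.19 -0.18 -0.01] TCP [631.  -72.6 143.5]
```

```bash
python3 -m handwheel '0.042 -0.002 0.0015 -0.001 0 0 0; 0.01 -0.002 0.0015 -0.001 0 0 0; 0.01 -0.002 0.0015 -0.001 0 0 0; 0.01 -0.002 0.0015 -0.001 0 0 0; 0.01 -0.002 0.0015 -0.001 0 0 0' 80; python3 - <<'E'
from h import *
s=st();print(s['joint_pos']); R=Ro.from_rotvec(s['tool_rot']).as_matrix();u=Ro.from_euler('z',unit[2]).as_matrix()
print("along n per mm",R.T@u@np.array([-.5,0,.866]))
E
```

```text
time_s: 9.75
ee_pos: [632.1, -72.2, 146.7]
tool_rot: [-0.009, 2.615, -0.001]
force: [-4.3, -0.2, 6.5]
grip_width: 22.5
9.75 tcp [632.1 -72.2 146.7] grasp [622.6 -72.2 163.1] z [ 0.503  0.001 -0.864] F [-4.3 -0.2  6.5] w 22.47093416388932
[ 0.17816165  0.15976783 -0.44528283  0.20177332 -0.45378801 -1.90010742]
along n per mm [-0.003078   -0.00261557 -0.99996984]
```

```bash
python3 -m handwheel '0.01 0 0 -0.003 0 0 0; 0.01 0 0 -0.006 0 0 0; 0.01 0 0 -0.01 0 0 0; 0.01 0 0 -0.014 0 0 0; 0.01 0 0 -0.018 0 0 0'; python3 - <<'E'
from h import *
st()
E
```

```text
time_s: 10.38
ee_pos: [621.8, -72.2, 159.4]
tool_rot: [-0.009, 2.62, -0.001]
force: [0.2, 0.7, -4.7]
grip_width: 22.9
10.375 tcp [621.8 -72.2 159.4] grasp [612.3 -72.2 175.8] z [ 0.498  0.001 -0.867] F [ 0.2  0.7 -4.7] w 22.896622849051937
```

```bash
python3 -m handwheel '0.01 0 0 -0.01 0 0 0; 0.01 0 0 -0.022 0 0 0; 0.01 0 0 -0.04 0 0 0; 0.01 0 0 -0.06 0 0 0; 0.01 0 0 -0.08 0 0 0'; python3 - <<'E'
from h import *
s=st()
P,D=cap("top","top5"); Q,E=cap("scene","scene5")
a=cv2.resize(P[110:230,290:410],None,fx=3.3,fy=4); b=cv2.resize(Q[130:250,220:340],None,fx=3.3,fy=4)
cv2.imwrite("pics/c8.png",np.hstack([a,b])[:,:,::-1])
# move plan: tool down with tray yaw
for yaw in (-0.207,0,unit[2]):
    rel((435,343,90+44),toolR(0,yaw))
E
```

```text
time_s: 11.0
ee_pos: [581.7, -72.4, 231.4]
tool_rot: [-0.009, 2.617, -0.001]
force: [0.5, 0.4, -2.1]
grip_width: 22.5
11.0 tcp [581.7 -72.4 231.4] grasp [572.2 -72.4 247.9] z [ 0.501  0.001 -0.865] F [ 0.5  0.4 -2.1] w 22.51294756360317
shift [0.1845 0.4165 0.0282] turn [ 3.14 30.24 11.99] TCP [435.  343.  115.3]
shift [0.1845 0.4165 0.0282] turn [-0.   30.35  0.41] TCP [435.  343.  115.3]
shift [0.1845 0.4165 0.0282] turn [-1.200e-01  3.035e+01 -2.000e-02] TCP [435.  343.  115.3]
```

View pics/c8.png

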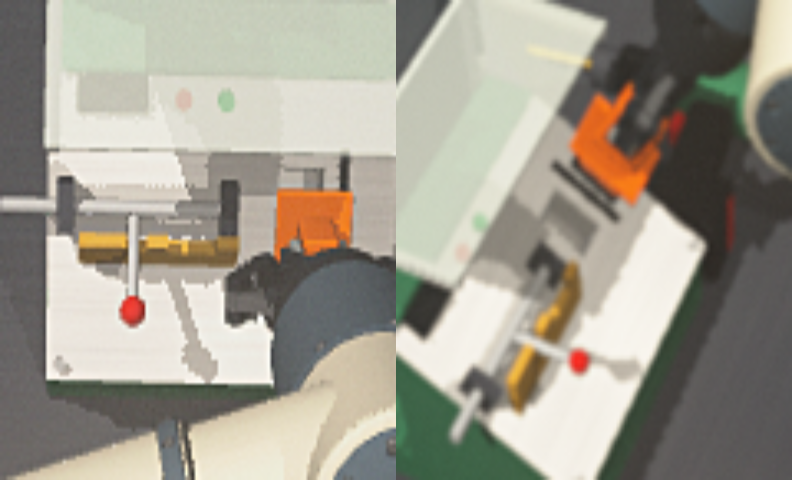

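The plug is out and held (scene crop (620,150)), and the bolt is still down in the far notch. Next I'll carry the plug to the tray and turn it upright on the way.

```bash
python3 -m handwheel '0.01 -0.01 0 -0.025 0 0 0; 0.01 0.0 0.03 -0.035 0 4 0; 0.01 0.02 0.07 -0.04 0 10 0; 0.01 0.04 0.11 -0.04 0 15 0; 0.01 0.06 0.15 -0.035 0 20 0' && python3 -m handwheel '0.01 0.015 0.04 0.02 0 4 0; 0.01 0.035 0.08 0.03 0 7 0; 0.01 0.055 0.12 0.03 0 10 0; 0.01 0.07 0.16 0.03 0 10 0; 0.01 0.085 0.2 0.03 0 10 0'; python3 - <<'E'
from h import *
st(); rel((435,343,160),toolR(0))
E
```

```text
time_s: 11.72
ee_pos: [511.6, 78.7, 230.0]
tool_rot: [-0.01, 2.968, -0.002]
force: [1.4, -0.3, -2.7]
grip_width: 22.6
time_s: 12.35
ee_pos: [432.0, 278.1, 184.5]
tool_rot: [-0.01, 3.141, -0.003]
force: [1.1, 0.3, -2.4]
grip_width: 22.7
12.35 tcp [432.  278.1 184.5] grasp [432.  278.1 203.5] z [ 0.001 -0.002 -1.   ] F [ 1.1  0.3 -2.4] w 22.70030375197685
shift [-0.0034  0.065   0.0431] turn [-0.12  0.04 -0.09] TCP [435.  343.  141.3]
```

```bash
python3 -m handwheel '0.01 -0.003 0.025 0.015 0 0 0; 0.01 -0.003 0.05 0.03 0 0 0; 0.01 -0.003 0.065 0.05 0 0 0; 0.01 -0.003 0.065 0.07 0 0 0; 0.01 -0.003 0.065 0.07 0 0 0'; python3 - <<'E'
from h import *
st(); rel((435,343,80),toolR(0))
Q,E=cap("scene","scene6")
cv2.imwrite("pics/c9.png",cv2.resize(Q[270:410,200:350],None,fx=4,fy=4,interpolation=cv2.INTER_CUBIC)[:,:,::-1])
E
```

```text
time_s: 12.98
ee_pos: [434.1, 340.7, 112.6]
tool_rot: [0.01, -3.139, 0.009]
force: [-0.5, -0.1, -1.7]
grip_width: 22.6
12.975 tcp [434.1 340.7 112.6] grasp [434.2 340.8 131.6] z [-0.002 -0.006 -1.   ] F [-0.5 -0.1 -1.7] w 22.57591288655225
shift [-0.001   0.0026  0.0512] turn [-0.34 -0.15 -0.09] TCP [435.  343.   61.3]
```

View pics/c9.png

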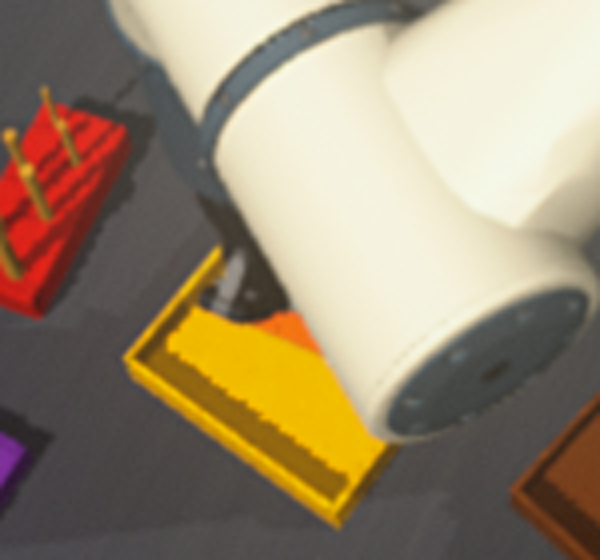

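```bash
python3 -m handwheel '0.01 0 0.001 0.012 0 0 0; 0.01 0 0.001 0.025 0 0 0; 0.01 0 0.001 0.035 0 0 0; 0.01 0 0.001 0.042 0 0 0; 0.01 0 0.001 0.042 0 0 0'; python3 -m handwheel '0.01 0 0 0.001 0 0 0; 0.01 0 0 0.002 0 0 0; 0.01 0 0 0.003 0 0 0'; python3 -c "
from h import *
st()"
```

```text
time_s: 13.65
ee_pos: [434.8, 342.0, 72.2]
tool_rot: [0.01, -3.141, 0.006]
force: [0.6, -0.1, -2.1]
grip_width: 22.8
time_s: 14.02
ee_pos: [435.1, 342.5, 70.0]
tool_rot: [-0.01, 3.141, -0.003]
force: [-0.4, -0.2, -2.2]
grip_width: 22.9
14.025 tcp [435.1 342.5  70. ] grasp [435.1 342.5  89. ] z [ 0.001 -0.002 -1.   ] F [-0.4 -0.2 -2.2] w 22.945383361272487
```

```bash
for i in 1; do python3 -m handwheel '0.01 0 0 0.002 0 0 0; 0.01 0 0 0.004 0 0 0; 0.01 0 0 0.005 0 0 0; 0.01 0 0 0.005 0 0 0'; done; python3 -m handwheel '0.01 0 0 0.001 0 0 0; 0.01 0 0 0.002 0 0 0; 0.01 0 0 0.002 0 0 0'
```

```text
time_s: 14.52
ee_pos: [435.0, 342.3, 64.7]
tool_rot: [-0.01, 3.141, -0.004]
force: [-0.4, 0.8, -3.0]
grip_width: 22.8
time_s: 14.9
ee_pos: [435.0, 342.3, 62.7]
tool_rot: [-0.01, 3.141, -0.004]
force: [0.0, -0.8, -2.2]
grip_width: 22.8
```

```bash
python3 -m handwheel '0.01 0 0 0.001 0 0 0; 0.01 0 0 0.0015 0 0 0; 0.01 0 0 0.0015 0 0 0'; python3 -m handwheel '0.01 0 0 0.001 0 0 0; 0.01 0 0 0.0015 0 0 0; 0.01 0 0 0.0015 0 0 0'
```

```text
time_s: 15.28
ee_pos: [435.0, 342.3, 61.2]
tool_rot: [-0.01, 3.141, -0.004]
force: [0.1, -0.2, -2.4]
grip_width: 22.8
time_s: 15.65
ee_pos: [435.4, 342.4, 60.8]
tool_rot: [-0.011, 3.14, -0.003]
force: [-1.4, -0.9, 4.9]
grip_width: 22.7
```

Contact: the plug is seated on the tray floor, with the vertical force swinging from -2.4 to +4.9 N. I'll release gently.

```bash
python3 -m handwheel '0.026 0 0 -0.0005 0 0 0; 0.03 0 0 -0.0005 0 0 0; 0.04 0 0 -0.0005 0 0 0; 0.05 0 0 -0.0005 0 0 0; 0.05 0 0 -0.0005 0 0 0' 20; python3 -m handwheel '0.05 0 0 -0.01 0 0 0; 0.05 0 0 -0.03 0 0 0; 0.05 0 0 -0.06 0 0 0; 0.05 0 0 -0.1 0 0 0; 0.05 0 0 -0.15 0 0 0'; python3 -m handwheel '0.05 0.04 0 -0.03 0 0 0; 0.05 0.08 -0.02 -0.04 0 0 0; 0.05 0.12 -0.06 -0.04 0 0 0; 0.05 0.14 -0.1 -0.04 0 0 0; 0.05 0.14 -0.14 -0.04 0 0 0'
```

```text
time_s: 16.27
ee_pos: [435.0, 342.3, 60.2]
tool_rot: [-0.01, 3.141, -0.004]
force: [-0.2, 0.7, 0.6]
grip_width: 50.2
time_s: 16.9
ee_pos: [434.6, 342.2, 211.8]
tool_rot: [0.01, -3.141, 0.005]
force: [0.5, 0.4, 0.3]
grip_width: 50.4
time_s: 17.52
ee_pos: [294.8, 200.7, 251.6]
tool_rot: [-0.014, 3.14, -0.001]
force: [0.8, 0.2, -0.5]
grip_width: 50.1
```

```bash
python3 - <<'E'
from h import *
st()
P,D=cap("top","top7"); Q,E=cap("scene","scene7")
a=cv2.resize(P[130:300,160:410],None,fx=1.6*1,fy=1.6); b=cv2.resize(Q[180:420,180:350],None,fx=1.6,fy=1.6)
h=max(a.shape[0],b.shape[0]); pad=lambda i:cv2.copyMakeBorder(i,0,h-i.shape[0],0,0,cv2.BORDER_CONSTANT)
cv2.imwrite("pics/c10.png",np.hstack([pad(a),pad(b)])[:,:,::-1])
for c,I,Z in(("top",P,D),("scene",Q,E)):
    H=cv2.cvtColor(I,cv2.COLOR_RGB2HSV);m=(H[...,0]>4)&(H[...,0]<17)&(H[...,1]>140)&(Z>0);v,u=np.nonzero(m)
    X=np.array([pt(c,x,y,Z[y,x]) for x,y in zip(u,v)]);k=(abs(X[:,0]-435)<80)&(abs(X[:,1]-343)<80)&(X[:,2]>15);X=X[k]
    print(c,k.sum(),np.histogram(X[:,2],bins=range(10,110,5)))
    t=X[X[:,2]>82]; 
    if len(t)>8:
        A=np.c_[t[:,:2]-t[:,:2].mean(0),np.ones(len(t))];co=np.linalg.lstsq(A,t[:,2],rcond=None)[0]
        print("top face c",t.mean(0).round(1),np.percentile(t,[3,97],axis=0).round(1),"slopes",co.round(3))
    H2=(H[...,0]<4)&(H[...,1]>170)&(Z>0);v,u=np.nonzero(H2);X=np.array([pt(c,x,y,Z[y,x]) for x,y in zip(u,v)]);k=(abs(X[:,0]-575)<25)&(abs(X[:,1]-45)<30)
    print("ball surf",X[k].mean(0).round(1),k.sum())
E
```

```text
17.525 tcp [294.8 200.7 251.6] grasp [294.7 200.7 270.6] z [ 0.002 -0.    -1.   ] F [ 0.8  0.2 -0.5] w 50.13689954246457Traceback (most recent call last):
  File "<stdin>", line 9, in <module>
  File "h.py", line 10, in pt
    o,r=ray(n,u,v); return o+r*d
        ~~~^^^^^^^
  File "h.py", line 7, in ray
    K,k,R,t=info(n); p=cv2.undistortPoints(np.array([[[u,v]]],float),K,np.array([k,0,0,0.]))[0,0]
            ~~~~^^^
  File "h.py", line 5, in info
    c=optics.camera_info(n); return np.array(c["camera_matrix"]),c["k1"],np.array(c["R"]),np.array(c["t"])
ValueError: time passes only in moves, steps and waits
```

View pics/c10.png

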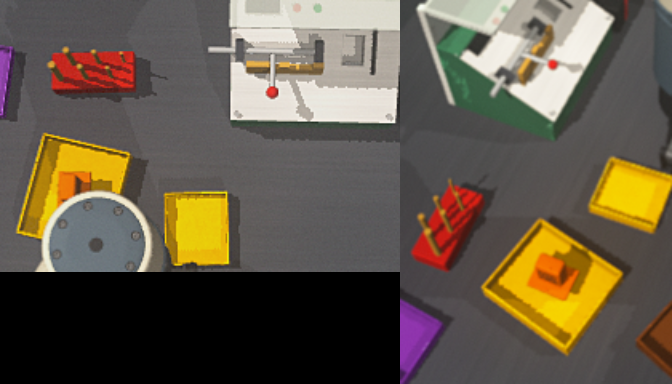

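The scene view shows the plug standing upright in the large yellow tray, at crop (552,270). The ball is down in the far notch, and the other items look undisturbed. I'll do one numeric check and then hand in.

```bash
python3 - <<'E'
from h import *
c="scene";I=cv2.imread("pics/scene7.png");Z=np.load("pics/scene7.npy");K,kk,R,t=info(c)
H=cv2.cvtColor(I,cv2.COLOR_BGR2HSV)
def cloud(m,r):
    v,u=np.nonzero(m&(Z>0));k=(u>r[0])&(u<r[1])&(v>r[2])&(v<r[3]);u,v=u[k],v[k]
    q=cv2.undistortPoints(np.c_[u,v].astype(float)[:,None],K,np.array([kk,0,0,0.]))[:,0]
    return (np.c_[q,np.ones(len(q))]*Z[v,u][:,None]-t)@R
X=cloud((H[...,0]>4)&(H[...,0]<17)&(H[...,1]>140),(255,300,330,375))
print(np.histogram(X[:,2],bins=range(10,110,5)))
T=X[X[:,2]>82];A=np.c_[T[:,:2]-T[:,:2].mean(0),np.ones(len(T))]
print(len(T),T.mean(0).round(1),np.percentile(T,[3,97],axis=0).round(1),"slopes",np.linalg.lstsq(A,T[:,2],rcond=None)[0].round(3))
B=cloud((H[...,0]<4)&(H[...,1]>170),(265,295,205,235));print("ball",B.mean(0).round(1),len(B))
s=st();print(s['joint_pos'].round(2))
E
```

```text
(array([  0,   0,   0,   1,  21, 209,  53,  10,  20,  10,  21,  13,  14,
        20,  13,  86,  75,   0,   0]), array([ 10,  15,  20,  25,  30,  35,  40,  45,  50,  55,  60,  65,  70,
        75,  80,  85,  90,  95, 100, 105]))
170 [432.8 344.6  89.4] [[415.5 333.   83.3]
 [450.8 354.6  93.5]] slopes [ 3.8000e-02 -9.7000e-02  8.9417e+01]
ball [572.8  49.6 137.8] 21
17.625 tcp [295.4 199.4 252.1] grasp [295.3 199.4 271.1] z [ 0.003 -0.    -1.   ] F [ 0.8  1.5 -0.1] w 49.79552210796162
[ 1.04 -0.15 -0.27  0.   -1.45 -2.61]
```

```bash
python3 -c "
from workcell import manip
print(manip.sign_off())"
```

```text
the job is handed in; nothing more can be done
None
```

I moved the bolt into the other notch, pulled the plug and stood it upright in the larger yellow tray. I handed in at 17.6 s of the 54 s allowed; the system gave no verdict.

**What I did**
- **Bolt:** I gripped the red ball, lifted the handle, slid the bolt about 41 mm away from the plug and lowered the handle into the other notch.
- **Plug:** I pulled it out square to the panel and carried it over upright. I lowered it until it touched the tray floor (about 5 N), released it and backed the arm away.

**What the last checks showed**
- **Bolt handle:** the ball is level in the far notch, at the same height as when it was locked (137.8 mm against 137.6 mm).
- **Plug height and position:** its top face is at 89.4 mm, where about 90 mm is expected for standing on the tray floor. It is within about 3 mm of the tray's middle.
- **Other items:** the drill-bit stand looked undisturbed in the last picture. I did not re-check the drill or ear defenders at the end; the arm never worked near them.
- **Robot:** it touches nothing.

**Checks that failed or disagreed**
- **Joint 5 reading:** my first plug grasp, at a 40° tilt, put joint 5 at its limit. It read -0.065 rad against a limit of -0.07, and the tool missed its target by about 10 mm. I released and regrasped at 30° without trouble, but that reading may count as passing the joint's range.
- **Upright angle:** a rough plane fit to the plug's top face gave slopes of 0.04 and -0.10. Together that is about 0.10 rad, close to the 0.12 limit. I put it down to noisy depth on a small face, since the plug looked upright in the picture, but I did not confirm that.
- **Unit position:** the panel's front corners gave a unit position about 4 mm off from the ball and plug measurements. I used the ball and plug.

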